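Slide the ware board home on its rack

ROBOT

A 6-joint arm with a two-finger parallel gripper is mounted at the origin on the work surface. World frame = base frame: x ahead of the robot, y to its left, z up, the work surface at z = 0. Lengths are in mm, angles in rad, forces in N, time in s.
With the tool pointing down it reaches from about 350 to 975 mm from the base axis. Payload 7.1 kg.
Tool frame: the origin (TCP) lies midway between the tips of the shut fingers; the grasp point (between the pads) lies 19 mm behind it; z points along the fingers, x is the direction in which the jaws open and shut, and the axes are right-handed (so a half turn about z gives the same grasp; the last joint's range is limited). The gripper opens to 88 mm and grips with 3 to 60 N. Pads are 20 mm wide; open, the fingers measure 115 mm over their backs; the gripper's body (75 mm by 178 mm) begins 61 mm behind the grasp point.
Start: joints at [-1.252, 0.423, 1.63, -0, 1.089, -0.019], TCP at [207.15, -589.656, 222.675] pointing down, gripper open.
Joint ranges: [-3, 3], [-0.9, 2.11], [0.09, 2.58], [-1.31, 4.45], [0.11, 2.69], [-2.54, 2.54]. Speed limits (rad/s): [2.39, 2.39, 3.01, 3.14, 3.14, 3.14].

INTERFACE

Orientations are given as a rotation vector (axis times angle).
In Python, from cell import robot, viewer gives the robot as it stands.
- The arm moves only by the tool drive_tool, never from a script. Its argument "moves" is text: rows parted by semicolons, each of 4 numbers parted by spaces: the shift along the tool's x, y, z in mm, then the turn about the tool's z in degrees. A call has 1 to 12 rows; each row shifts and turns the commanded pose from where the row before left it, along the tool's axes as they then stand; what a row does not reach is not made up. A row lasts 1/10 s, in which the tool goes at most 50 mm and 8.59 degrees, less where a joint would pass 70% of its speed; a pose out of reach is approached as far as the arm can. A call with a gripper value outside its range is refused whole. "jaw" is the closure, from 0 (fully open) to 1 (shut), set as the call begins (left out, the last holds). The fingers move at their own pace and stop on an object; "force" is the grip in N (left out, the last holds). Time passes only in rows, so rows that do not move let the fingers close. It gives the time, the measured TCP pose, the force and the opening at its end, in the units of the state.
- robot.observe(): the state, without advancing time (a new reading comes with each control period).
- viewer.snapshot(name): name is "scene" or "top" or "wrist"; returns a dict with "color" (384x512x3 uint8, blue, green, red), "fx", "fy", "cx", "cy" (pixels), "rvec" (rotation vector, rad) and "tvec" (3), from world to camera coordinates, as OpenCV has them; the wrist camera has in their place "tool_from_camera" (4x4, takes a point from camera to tool coordinates, whose origin is the TCP and whose axes are the tool frame's). Camera axes: x right, y down, z forward; pixel columns grow to the right and rows downward; lengths in mm; the calibration is good to about 2 mm. The wrist camera is an equidistant fisheye: a pixel r from the principal point sees the ray r / f radians off the axis. A picture is of the moment at which its call begins: read the wrist's pose just before it. There is no depth.
- robot.close_job(): hands the job in, once; it reports no verdict.
The state is a dict: "time_s": time; "q": joint angles; "qd": joint speeds; "tau": joint torques, N m; "tool_pos": TCP position; "tcp_rot": TCP orientation; "wrist_force": force on the tool from outside, world axes, zero at the start; "wrist_torque": the same for the moment, N m; "finger_gap": finger opening in mm.
Only numpy, scipy, OpenCV 4.12 (cv2) and the standard library are available. Lean on these libraries where they do the work, as an engineer would, in place of code of your own. Each camera call takes 0.05 s, during which the arm holds its last target.

TASK

Push the board of pots along its rails, towards the robot's left, with the fingertips against its end, until you feel it drop into the notches and sit level; stop there without forcing it, and take your hand away. Do not grip or lift anything, keep all three pots standing on the board, and leave the things round the rack where they are.

Things in the scene. Friction and masses are not known exactly. Their poses are not given: they have to be found in the camera images.
- rack: Fixed low timber rack, 500 long (x) x 190 wide x 80 high. Origin: under its centre, on the table; z up. Two wooden rails along x, 33 to 83 mm either side of the middle, tops 60 mm above the table; guide walls outside them 80 mm high (3 mm play each side of the board). Open between the rails. +x, the way the board must go, points to the robot's left, up to 17 degrees either way.
- rack_home (a point): Point on the rack where the board's origin lies when home: rack x = +60 mm, middle, 53 mm above the table. Each rail has two notches, 30 long, 7 deep, upright walls: in the inner half at rack x = +170, in the outer half at x = -50. All four feet fall in together when the board is within 3 mm of home; the notch walls then stop it.
- board: Loose plywood board, 320 (x, along the rails) x 160, 0.5 to 1 kg, with three pots on it. Origin: centre, level with its feet's undersides (60 mm above the table on the rails, 53 when home). Deck 10 to 25 mm above the origin; end lips 12 thick rise to 40. Feet 24 x 12 x 10 at (110, +-43) and (-110, +-63). Starts 80 to 150 mm short of home.
- board_push (a point): Middle of the board's trailing end face (board x = -160 mm, 22.5 mm above its origin), the upright face to push on: 160 wide, from 10 to 40 mm above the origin. Sliding takes 4 to 12 N; in the notches the push rises sharply: stop at 20 to 25 N. Behind it the rails run on or the rack ends; nothing else stands there.
- cup: Loose straight terracotta cup on the board, 64 across, 70 high, 0.16 kg. Origin: centre of its underside. The three pots stand in a row along the board in any order, all at least 70 mm from the trailing end face.
- bowl: Loose small round pale bowl on the board, 68 across, 42 high, 0.13 kg. Origin: centre of its underside.
- vase: Loose small white vase on the board, 66 across, 64 high, 0.15 kg. Origin: centre of its underside.
- brush: Brush lying on the table beyond the rack (away from the robot). Not to be disturbed. Origin: under its middle.
- jar: Closed glass jar, 64 across, 85 high, on the table beyond the rack near its leading end. Not to be disturbed. Origin: centre of its underside.
- tiles: Short stack of narrow tiles, 110 x 45 x 30 high, on the table beyond the rack near its trailing end. Not to be disturbed. Origin: centre of its underside.
- dish: Empty blue dish, 90 across, 35 high, on the table just past the leading end of the rack. Not to be disturbed. Origin: centre of its underside.
Things that resemble listed ones, but are neither listed nor needed, are in the scene too. Leave any blue or turquoise look-alike of the cup alone. Of the things that look like the bowl, the larger one is meant.

How it is judged (in metres and radians):
At the end, for the whole second after the job is handed in: All four feet are down in the notches: board origin 50 to 55.5 mm above the table, 53 to 67 mm along the rails from the rack's middle, within 6 mm sideways, level within 0.02 rad, parallel to the rails within 0.04 rad, at rest; the three pots upright (0.15 rad) and still on its deck (x of board in the frame of rack between 0.053 and 0.067 m and y of board in the frame of rack between -0.006 and 0.006 m and z of board in the frame of rack between 0.05 and 0.0555 m and angle between board's own z axis and vertical below 0.02 rad and angle between the x axis of board and the x axis of rack, either way round below 0.04 rad and linear speed of board below 0.01 m/s and angle between each of cup, bowl, vase's own z axis and vertical below 0.15 rad and linear speed of each of cup, bowl, vase below 0.02 m/s and z of cup in the frame of board between 0.02 and 0.032 m and z of bowl in the frame of board between 0.02 and 0.032 m and z of vase in the frame of board between 0.02 and 0.032 m); the robot touches nothing.
It fails at once if the board is lifted off its rails or tipped (z of board in the frame of rack above 0.075 m or angle between board's own z axis and vertical above 0.15 rad).
It fails at once if a pot on the board is toppled, or lifted off the board (angle between any of cup, bowl, vase's own z axis and vertical above 0.4 rad or z of any of cup, bowl, vase in the frame of board above 0.045 m or z of any of cup, bowl, vase in the frame of board below 0.01 m).
It fails at once if the board is forced: the fingers press on it with over 50 N (contact force between the fingers and board above 50 N).
It fails at once if one of the things on the table round the rack is moved by more than 30 mm (distance of any of brush, jar, tiles, dish from where it was at the start of the episode above 0.03 m).
It also fails if it takes over 38 s, if anything falls off the work surface, if the arm or the gripper's body presses on something with over 40 N, if the wrist force passes 120 N, or if a joint passes its speed limit or range.

## Working session

There is one attempt and no reset: what is moved stays moved. The work goes in short steps, Python scripts to look and compute and a tool call to move; the robot and the scene stay as the last step left them, time stands still between calls to the robot, and variables do not carry over. Pictures are saved under pics/ and viewed, and the job is handed in when it is done.

Besides the shell and the picture viewer there is one more tool, called after "Call:" in YAML: its name, and indented under it one key for each argument. drive_tool: Moves the arm, as the interface text tells. Its arguments: {"type":"object","properties":{"moves":{"type":"string"},"jaw":{"type":"number"},"force":{"type":"number"}},"required":["moves"]}

```bash
mkdir -p pics
python3 - <<'E'
from cell import robot, viewer
import cv2, pickle
s=robot.observe();print(s)
d={}
for n in ("top","scene"):
    d[n]=viewer.snapshot(n); cv2.imwrite(f"pics/{n}0.png",d[n]["color"])
    print({k:v for k,v in d[n].items() if k!="color"})
pickle.dump(d,open("s0.pkl","wb"))
E
```

```text
{'time_s': 0.0, 'q': array([-1.25198554e+00,  4.23858996e-01,  1.63068720e+00, -3.17502149e-05,
        1.08860797e+00, -1.90079972e-02]), 'qd': array([-0.00115016, -0.00034776, -0.00023212,  0.00088788,  0.00082013,
       -0.00086956]), 'tau': array([-1.01809292e-03, -5.44624364e+01, -2.73666698e+01,  6.42669504e-02,
        2.28322099e-02, -1.19371466e-04]), 'tool_pos': array([ 206.97880469, -589.13695866,  221.89147037]), 'tcp_rot': array([-2.56254320e+00,  1.81584472e+00,  1.99961000e-03]), 'wrist_force': array([-0.36331182,  0.33760801, -0.13118146]), 'wrist_torque': array([-0.03876209, -0.01805219, -0.01146428]), 'finger_gap': 87.66427771683774}
{'fx': 476.8303556804663, 'fy': 476.8303556804663, 'cx': 255.39673006579156, 'cy': 192.43098934660176, 'rvec': array([ 2.1830743 , -2.1558921 ,  0.13300766]), 'tvec': array([  67.34731194,  579.68183025, 1128.15905728])}
{'fx': 351.6766171323666, 'fy': 351.6766171323666, 'cx': 256.7544555425231, 'cy': 196.30133663664577, 'rvec': array([ 2.16243387,  1.52241958, -0.4508714 ]), 'tvec': array([-278.68057697, -385.79277265, 1210.43924494])}
```

View pics/top0.png

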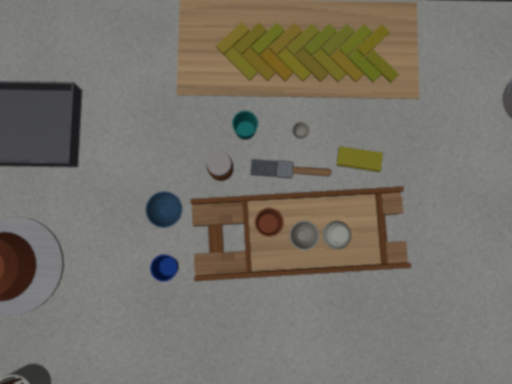

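View pics/scene0.png

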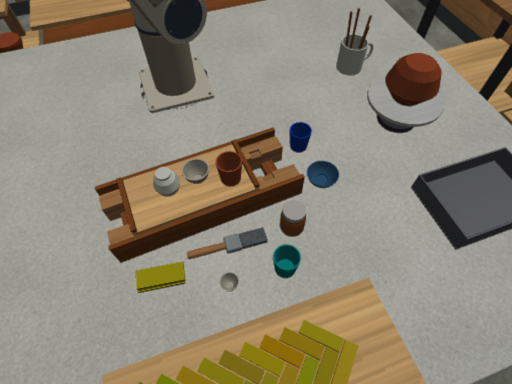

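Run:
```python
import cv2,pickle
d=pickle.load(open("s0.pkl","rb"))
c=d["top"]["color"][175:295,180:425]
c=cv2.convertScaleAbs(c,alpha=1.6)
cv2.imwrite("pics/crop0.png",cv2.resize(c,None,fx=3.2,fy=3.2,interpolation=cv2.INTER_CUBIC))
```

```text
(no output)
```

View pics/crop0.png

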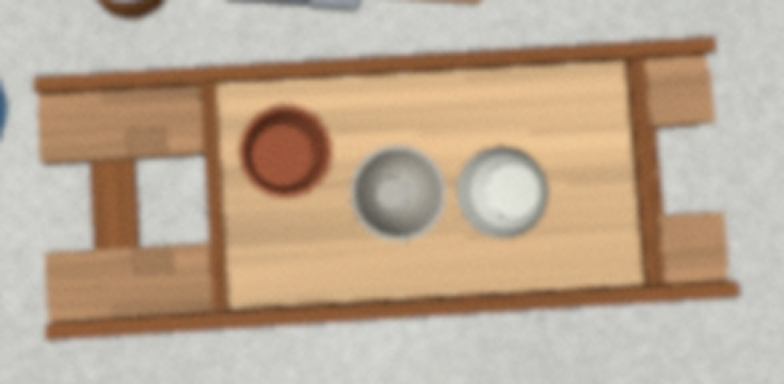

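```bash
cat > h.py <<'E'
import cv2,pickle,numpy as np
def unproj(s,px,z):
    R=cv2.Rodrigues(s["rvec"])[0];t=s["tvec"]
    K=np.array([[s["fx"],0,s["cx"]],[0,s["fy"],s["cy"]],[0,0,1]])
    px=np.asarray(px,float); r=(R.T@np.linalg.inv(K)@np.c_[px,np.ones(len(px))].T).T
    C=-R.T@t
    return C+r*((z-C[2])/r[:,2])[:,None]
E
python3 - <<'E'
from h import *
s=pickle.load(open("s0.pkl","rb"))["top"]
o=np.array([180,175])
f=lambda p:np.array(p)/3.2-0.34+o
W=unproj(s,f([(35,77),(714,38),(738,297),(47,340)]),80)
print(W.round(1)); c=W.mean(0);print("centre",c)
ax=(W[0]-W[1]+W[3]-W[2])[:2];print(np.linalg.norm(ax)/2, np.linalg.norm(W[0]-W[3]),np.linalg.norm(W[1]-W[2]))
th=np.arctan2(ax[1],ax[0]);print("theta",np.degrees(th))
# side edges
for a,b in((0,1),(3,2)):
  v=W[a]-W[b];print(np.degrees(np.arctan2(v[1],v[0])))
u=np.array([np.cos(th),np.sin(th)]);n=np.array([-u[1],u[0]])
T=unproj(s,f([(645,60),(662,286)]),100);L=unproj(s,f([(202,85),(212,310)]),100)
for P in(T,L):
  print(P.round(1),((P[:,:2]-c[:2])@u).round(1),((P[:,:2]-c[:2])@n).round(1))
E
```

```text
[[ 556.7  225.5   80. ]
 [ 591.9 -270.    80. ]
 [ 404.5 -283.1   80. ]
 [ 368.6  211.9   80. ]]
centre [480.41265988 -28.93138869  80.        ]
496.5772738589304 188.6251372746961 187.84090538935152
theta 94.10305398786612
94.05781453141053
94.14833535431643
[[ 572.7 -213.5  100. ]
 [ 412.4 -222.8  100. ]] [-190.7 -188.5] [-78.9  81.7]
[[550.6 103.9 100. ]
 [392.1  94.5 100. ]] [127.5 129.5] [-79.5  79.3]
```

Call:
drive_tool:
  moves: "-19.2 -34.7 0 0;-19.2 -34.7 0 0;-19.2 -34.7 0 0;-19.2 -34.7 0 0;-19.2 -34.7 0 0;-19.2 -34.7 0 0;-19.2 -34.7 0 0;-19.2 -34.7 0 0;-19.2 -34.7 0 0;-19.2 -34.7 0 0;-19.2 -34.7 0 0;0 0 0 0"
  jaw: 0

```text
time_s: 1.3
tool_pos: [499.6, -260.8, 222.4]
tcp_rot: [-2.566, 1.811, -0.0]
wrist_force: [0.3, -0.0, 0.2]
finger_gap: 87.6
```

Call:
drive_tool:
  moves: "0 0 0 -8.3;0 0 0 -8.3;0 0 0 -8.3;0 0 0 -8.3;0 0 0 -8.3;0 0 0 -8.3;0 0 0 -8.3;0 0 0 -8.3;0 0 0 -8.3;0 0 0 0;0 0 0 0"

```text
time_s: 2.4
tool_pos: [496.8, -264.2, 222.5]
tcp_rot: [-3.14, -0.104, 0.001]
wrist_force: [-0.4, -0.3, 0.1]
finger_gap: 87.8
```

```bash
cat > st.py <<'E'
from h import *
from cell import robot,viewer
s=robot.observe()
R=cv2.Rodrigues(s["tcp_rot"])[0]
c=np.array([480.4,-28.9]);th=np.radians(94.1);u=np.array([np.cos(th),np.sin(th)]);n=np.array([-u[1],u[0]])
p=s["tool_pos"]
print("t",s["time_s"],"p",p.round(1),"toolx deg",np.degrees(np.arctan2(R[1,0],R[0,0])).round(2),"zax",R[:,2].round(3))
print("rack x,y",((p[:2]-c)@u).round(1),((p[:2]-c)@n).round(1),"F",s["wrist_force"].round(1),"gap",s["finger_gap"])
E
python3 st.py
```

```text
t 2.4 p [ 496.8 -264.2  222.5] toolx deg 3.8 zax [-0.  0. -1.]
rack x,y -235.9 0.4 F [-0.4 -0.3  0.1] gap 87.76109501727919
```

Call:
drive_tool:
  moves: "0 0 25 -0.3;0 0 25 0;0 0 25 0;0 0 25 0;0 0 20 0;0 0 15 0;0 0 11 0;0 0 0 0;0 0 0 0"

```text
time_s: 3.3
tool_pos: [497.6, -264.1, 77.0]
tcp_rot: [3.139, 0.118, 0.001]
wrist_force: [1.1, -0.8, -0.0]
finger_gap: 88.1
```

```bash
python3 st.py
python3 - <<'E'
from cell import viewer
import cv2
a=viewer.snapshot("scene")["color"][120:270,80:320]
cv2.imwrite("pics/s1.png",cv2.resize(cv2.convertScaleAbs(a,alpha=1.4),None,fx=3.2,fy=3.2,interpolation=cv2.INTER_CUBIC))
E
```

```text
t 3.3 p [ 497.6 -264.1   77. ] toolx deg 4.32 zax [ 0. -0. -1.]
rack x,y -235.8 -0.3 F [ 1.1 -0.8 -0. ] gap 88.14121454639205
```

View pics/s1.png

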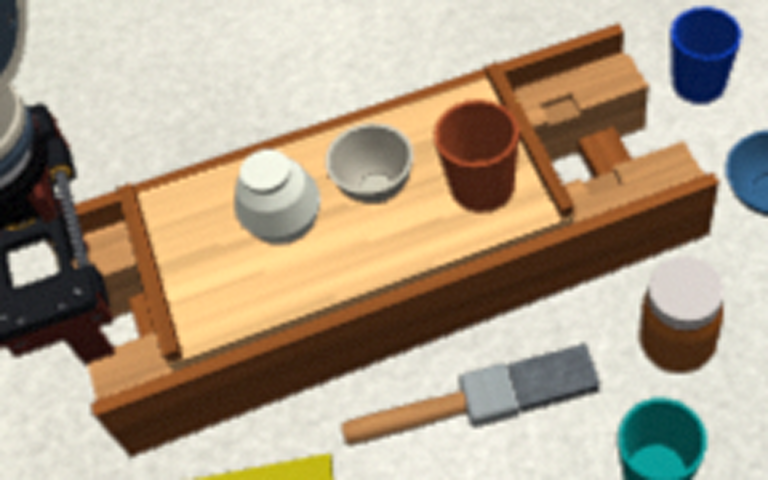

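The picture shows both fingers (about px 90,340) inside the walls behind the trailing lip (150,270), clear of it; the pots stand well. Approach gently.

Call:
drive_tool:
  moves: "0 -4 0 0;0 -5 0 0;0 -5 0 0;0 -5 0 0;0 -4 0 0;0 -3 0 0;0 -2 0 0;0 -2 0 0;0 -2 0 0;0 0 0 0"

```text
time_s: 4.35
tool_pos: [494.8, -231.8, 76.6]
tcp_rot: [-3.139, -0.12, 0.0]
wrist_force: [-0.3, -0.4, 0.6]
finger_gap: 88.1
```

Call:
drive_tool:
  moves: "0 -2 0 0;0 -2 0 0;0 -2 0 0;0 -2 0 0"

```text
time_s: 4.75
tool_pos: [494.5, -224.4, 76.7]
tcp_rot: [3.139, 0.119, 0.001]
wrist_force: [0.9, -5.0, -3.7]
finger_gap: 88.0
```

```bash
python3 st.py
```

```text
t 4.75 p [ 494.5 -224.4   76.7] toolx deg 4.35 zax [ 0.001 -0.001 -1.   ]
rack x,y -196.0 -0.1 F [ 0.9 -5.  -3.7] gap 87.98488087346858
```

Call:
drive_tool:
  moves: "0 -2 0 0;0 -2.5 0 0;0 -3 0 0;0 -3 0 0;0 -3 0 0;0 -3 0 0;0 -3 0 0;0 -3 0 0;0 -3 0 0;0 -3 0 0;0 -3 0 0;0 -3 0 0"

```text
time_s: 5.95
tool_pos: [491.7, -189.7, 76.7]
tcp_rot: [3.139, 0.12, 0.0]
wrist_force: [0.9, -4.8, -2.3]
finger_gap: 88.1
```

Call:
drive_tool:
  moves: "0 -3 0 0;0 -3 0 0;0 -3 0 0;0 -3 0 0;0 -3 0 0;0 -3 0 0;0 -3 0 0;0 -3 0 0;0 -2 0 0;0 -2 0 0"

```text
time_s: 6.95
tool_pos: [489.5, -161.8, 76.7]
tcp_rot: [3.139, 0.12, 0.0]
wrist_force: [0.6, -5.8, -2.2]
finger_gap: 87.8
```

```bash
python3 st.py
python3 - <<'E'
from cell import viewer
import cv2
a=viewer.snapshot("scene")["color"][120:270,80:320]
cv2.imwrite("pics/s2.png",cv2.resize(cv2.convertScaleAbs(a,alpha=1.4),None,fx=3.2,fy=3.2,interpolation=cv2.INTER_CUBIC))
E
```

```text
t 6.95 p [ 489.5 -161.8   76.7] toolx deg 4.38 zax [ 0. -0. -1.]
rack x,y -133.2 0.4 F [ 0.6 -5.8 -2.2] gap 87.82900256507291
```

View pics/s2.png

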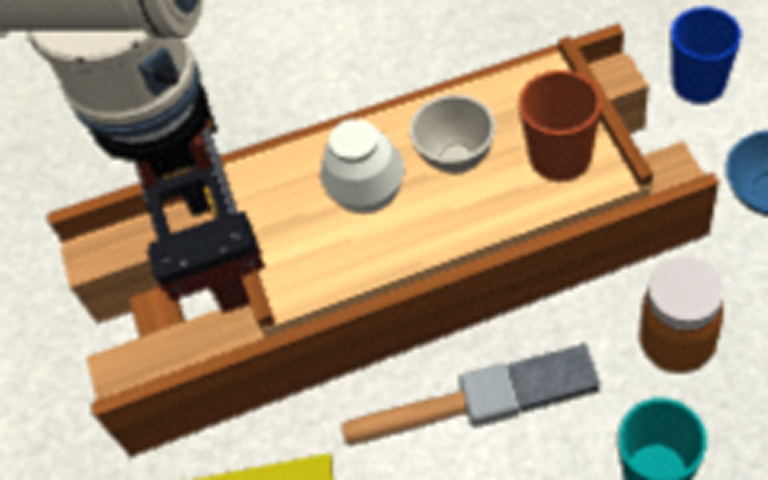

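The board slides smoothly with all pots standing; leading lip now near (605,110). About 25 mm remain, so I slow down.

Call:
drive_tool:
  moves: "0 -2 0 0;0 -2 0 0;0 -2 0 0;0 -2 0 0;0 -1.5 0 0;0 -1.5 0 0;0 -1.5 0 0;0 -1.5 0 0"

```text
time_s: 7.8
tool_pos: [488.4, -147.9, 76.7]
tcp_rot: [3.139, 0.12, -0.0]
wrist_force: [0.5, -5.6, -2.3]
finger_gap: 87.5
```

Call:
drive_tool:
  moves: "0 -1 0 0;0 -1 0 0;0 -1 0 0"

```text
time_s: 8.1
tool_pos: [488.2, -145.0, 76.7]
tcp_rot: [3.139, 0.12, 0.0]
wrist_force: [1.1, -5.6, -3.2]
finger_gap: 88.0
```

Call:
drive_tool:
  moves: "0 -1 0 0;0 -1 0 0;0 -1 0 0"

```text
time_s: 8.4
tool_pos: [487.8, -141.7, 76.7]
tcp_rot: [-3.139, -0.12, 0.0]
wrist_force: [0.7, -3.2, 1.2]
finger_gap: 87.7
```

Call:
drive_tool:
  moves: "0 -1 0 0;0 -1 0 0"

```text
time_s: 8.6
tool_pos: [487.7, -140.0, 76.7]
tcp_rot: [3.139, 0.12, -0.0]
wrist_force: [-0.4, -6.6, -0.8]
finger_gap: 88.0
```

Call:
drive_tool:
  moves: "0 -0.7 0 0;0 -0.7 0 0"

```text
time_s: 8.8
tool_pos: [487.7, -138.6, 76.7]
tcp_rot: [3.139, 0.12, -0.0]
wrist_force: [0.3, -5.4, -1.1]
finger_gap: 87.5
```

Call:
drive_tool:
  moves: "0 -0.7 0 0;0 -0.7 0 0"

```text
time_s: 9.0
tool_pos: [487.6, -137.2, 76.8]
tcp_rot: [3.139, 0.12, -0.0]
wrist_force: [0.5, -5.5, -1.2]
finger_gap: 87.9
```

Call:
drive_tool:
  moves: "0 -0.7 0 0;0 -0.7 0 0"

```text
time_s: 9.2
tool_pos: [487.5, -136.2, 76.8]
tcp_rot: [3.138, 0.12, 0.0]
wrist_force: [-0.0, -12.6, -2.3]
finger_gap: 87.5
```

```bash
python3 st.py
python3 - <<'E'
from cell import viewer
import cv2
a=viewer.snapshot("scene")["color"][120:270,80:320]
cv2.imwrite("pics/s3.png",cv2.resize(cv2.convertScaleAbs(a,alpha=1.4),None,fx=3.2,fy=3.2,interpolation=cv2.INTER_CUBIC))
E
```

```text
t 9.2 p [ 487.5 -136.2   76.8] toolx deg 4.4 zax [ 0.    -0.001 -1.   ]
rack x,y -107.6 0.6 F [ -0.  -12.6  -2.3] gap 87.5208403608676
```

View pics/s3.png

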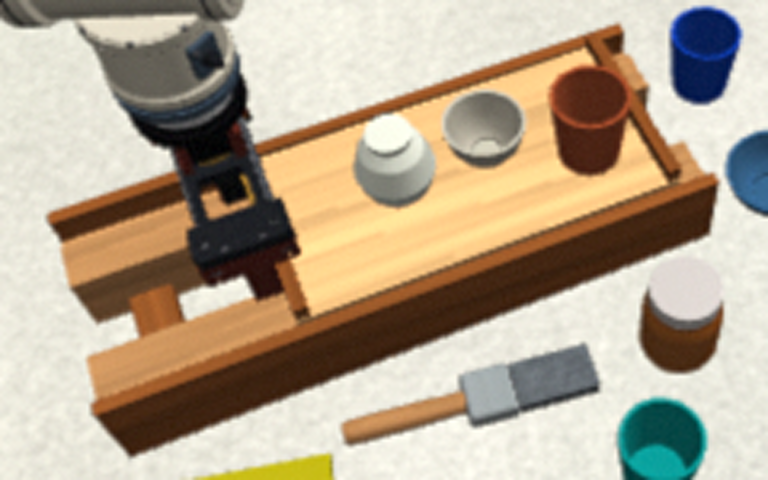

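Force is rising where the notches should be, and the lip looks lower against the wall. A small nudge to confirm the stop.

Call:
drive_tool:
  moves: "0 -0.5 0 0;0 0 0 0"

```text
time_s: 9.45
tool_pos: [487.5, -136.2, 76.8]
tcp_rot: [3.138, 0.12, 0.0]
wrist_force: [-0.3, -11.8, -1.3]
finger_gap: 88.0
```

Call:
drive_tool:
  moves: "0 -0.7 0 0;0 0 0 0"

```text
time_s: 9.65
tool_pos: [487.6, -136.2, 76.8]
tcp_rot: [3.137, 0.121, 0.001]
wrist_force: [-0.1, -16.1, -2.2]
finger_gap: 87.6
```

Call:
drive_tool:
  moves: "0 -0.7 0 0;0 0 0 0"

```text
time_s: 9.85
tool_pos: [487.5, -136.1, 76.8]
tcp_rot: [3.136, 0.121, 0.001]
wrist_force: [-1.4, -20.6, -3.7]
finger_gap: 87.6
```

The push rises to 20.6 N with no travel, so the board is seated against the notch walls. I'm backing off and lifting away.

Call:
drive_tool:
  moves: "0 2 0 0;0 4 0 0;0 8 0 0;0 10 0 0;0 12 0 0;0 10 0 0;0 0 0 0"

```text
time_s: 10.55
tool_pos: [491.2, -181.0, 76.7]
tcp_rot: [3.139, 0.117, 0.001]
wrist_force: [-0.3, 0.3, -0.7]
finger_gap: 88.0
```

Call:
drive_tool:
  moves: "0 0 -15 0;0 0 -25 0;0 0 -30 0;0 0 -30 0;0 0 -30 0;0 25 0 0;0 30 0 0;0 30 0 0;0 30 0 0;0 30 0 0;0 0 0 0"

```text
time_s: 11.65
tool_pos: [502.0, -327.1, 206.6]
tcp_rot: [3.138, 0.115, 0.001]
wrist_force: [0.2, 0.8, -0.5]
finger_gap: 87.6
```

```bash
python3 st.py
python3 - <<'E'
from cell import viewer
import cv2,pickle
d={n:viewer.snapshot(n) for n in("top","scene")};pickle.dump(d,open("s4.pkl","wb"))
f=lambda a,n:cv2.imwrite(n,cv2.resize(cv2.convertScaleAbs(a,alpha=1.5),None,fx=3.2,fy=3.2,interpolation=cv2.INTER_CUBIC))
f(d["scene"]["color"][120:270,80:320],"pics/s4.png")
f(d["top"]["color"][175:295,180:425],"pics/t4.png")
E
```

```text
t 11.65 p [ 502.  -327.1  206.6] toolx deg 4.2 zax [ 0.001 -0.001 -1.   ]
rack x,y -299.0 -0.3 F [ 0.2  0.8 -0.5] gap 87.60938770527503
```

View pics/s4.png

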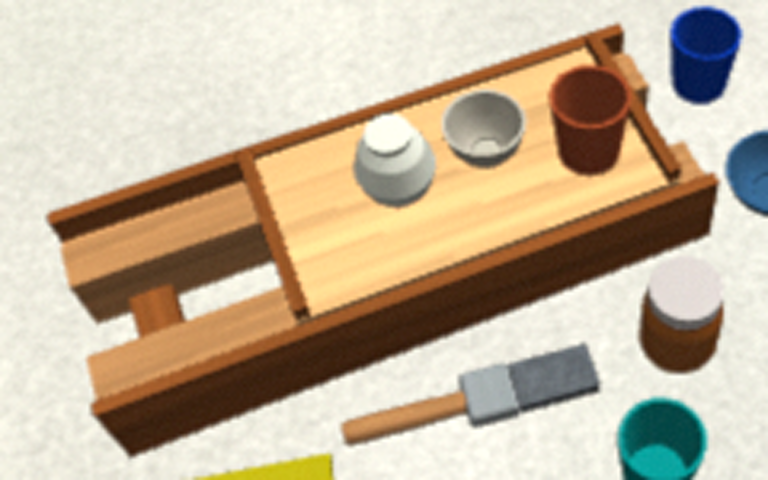

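View pics/t4.png

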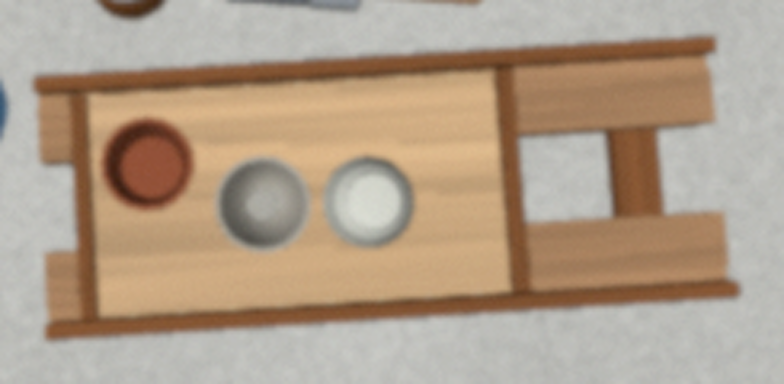

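Run:
```python
from h import *
d=pickle.load(open("s4.pkl","rb"))
c=np.array([480.4,-28.9]);th=np.radians(94.1);u=np.array([np.cos(th),np.sin(th)]);n=np.array([-u[1],u[0]])
px=np.array([(513,68),(528,291),(71,96),(82,318)])/3.2-.34+[180,175]
for z in(93,100):
  P=unproj(d["top"],px,z)[:,:2]-c;print(z,(P@u).round(1),(P@n).round(1))
# scene: draw predicted lip top outlines for dropped (green) / not dropped (red), home x
s=d["scene"];K=np.array([[s["fx"],0,s["cx"]],[0,s["fy"],s["cy"]],[0,0,1]])
im=cv2.resize(cv2.convertScaleAbs(s["color"][120:270,80:320],alpha=1.5),None,fx=3.2,fy=3.2,interpolation=cv2.INTER_CUBIC)
for z,col in((93,(0,255,0)),(100,(0,0,255))):
  for a,b in((-100,-88),(208,220)):
    Q=np.array([[*(c+u*x+n*y),z] for x,y in((a,-80),(b,-80),(b,80),(a,80))])
    p=cv2.projectPoints(Q,s["rvec"],s["tvec"],K,None)[0][:,0]
    cv2.polylines(im,[np.int32(((p-[80,120])+.34)*3.2)],True,col,1)
Q=np.array([[*(c+u*x+n*y),80] for x,y in((-250,-95),(250,-95),(250,95),(-250,95))])
p=cv2.projectPoints(Q,s["rvec"],s["tvec"],K,None)[0][:,0]
cv2.polylines(im,[np.int32(((p-[80,120])+.34)*3.2)],True,(255,0,0),1)
cv2.imwrite("pics/o4.png",im)
```

```text
93 [-96.9 -95.  221.7 221.4] [-79.3  79.9 -77.8  79.7]
100 [-95.6 -93.6 221.  220.7] [-78.7  79.5 -77.1  79.3]
```

View pics/o4.png

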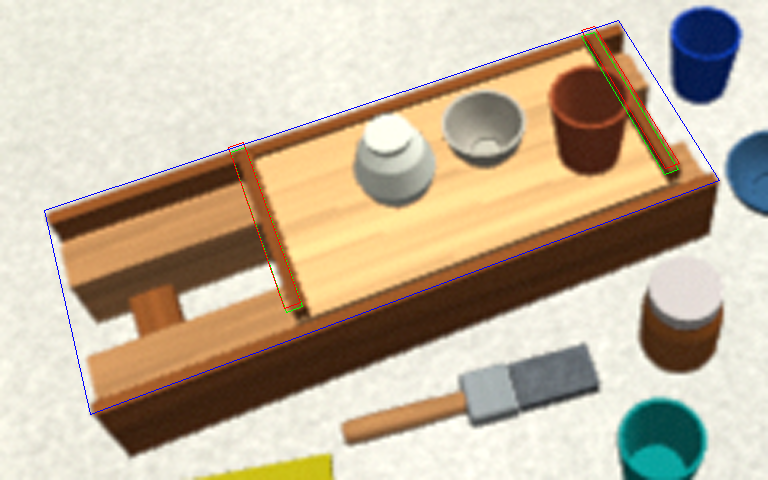

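The top view puts the board at about x = 62 mm, y ≈ 0. The overlay fits the dropped (green) outline, allowing for a calibration offset of a few pixels that the rack wall outline also shows. The pots stand and the nearby things haven't moved.

```bash
python3 -c "
from cell import robot
print(robot.close_job())"
```

```text
the job is handed in; nothing more can be done
None
```

I pushed the board about 90 mm along its rails with the open fingertips against its trailing end, until it dropped into the notches. I then backed the hand off, lifted it clear and handed the job in at about 12 s.

- **Push force:** sliding took about 5 to 6 N. At the notches it rose to 20.6 N with no further travel, so I stopped there.
- **Board position:** the last top view puts the board at about x = 62 to 63 mm and y ≈ 0 in the rack frame, parallel to the rails within about 1°. That x is at the forward edge of the 3 mm notch play and is good to only about 2 to 3 mm.
- **Height and level:** I checked these only by eye. The scene overlay matched the dropped height better than the undropped one, with a few pixels of offset. The rack's own outline showed some offset too.
- **Pots and surroundings:** all three pots stand upright on the deck. The brush and jar showed no movement in the last pictures. The tiles and dish were only partly in view, and I didn't measure any of the four.
- **Hand:** the last wrist force reading was under 1 N, so nothing is being touched.

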